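# Load the card feeder and shut its spring gate behind the stack

## Task

Load the card feeder beside the label printer: lift its spring-loaded gate by the bar handle and give it a quarter turn so that it stays out of the way by itself, then push the stack of grey cards all the way into the bay, flat and right up against the stop. Then turn the gate back so that the spring pulls it fully down across the mouth behind the stack, let go, and leave the other things on the bench where they lie.

Things in the scene. Friction and masses are not known exactly. Their poses are not given: they have to be found in the camera images.
- feeder: Card feeder, screwed down: a low covered bay of grey sheet steel with a grey pick head behind it. Origin: on the table under the centre of a fully loaded stack; x points into the bay (the way the stack is pushed), y left of that. Bay 69 mm wide between its side rails, no floor: the stack slides on the table. Stop face at x = +45 mm; pick head from there to +117, y -50 to +50 mm (a small hand wheel to -62), 58 mm high.
- mouth (a point): Middle of the bay's mouth, at x = -38 mm in the feeder's frame, on the table top; axes as the feeder's. Here the rails (2.5 mm sheet, 27.5 mm high) are 88 mm apart; they narrow to 69 mm at x = -20 mm and run on to the stop. A cover with a window lies over x = -20 to +45 mm, underside 25 mm and top 27.5 mm above the table, so the stack goes in only through the mouth.
- gate_block (a point): On the table under the gate's upright axis, at x = -54, y = +85 mm in the feeder's frame; axes as the feeder's. Around it stands a slotted aluminium block, 34 x 34 mm, 24 mm high, on a base plate 50 mm long in x. The gate shut, its arm lies in the block's 14 mm wide slot and across the mouth; its side to the bay is at the feeder's x = -49 mm, so a fully loaded stack has 4 mm of play.
- gate_handle (a point): Centre of the gate's black bar handle, on the gate's axis: 12 mm thick along this point's x, 40 mm long along its y, 21 mm high; 59.5 mm above the table when down, it rises and turns with the gate. Under it a 16 mm neck, then a 26 mm disc whose top is 29.5 mm below this point. A 10 mm steel rod arm, 48 mm below this point, points 110 mm along this point's -y.
- gate_lift (a joint): Lift of the gate in m: 0 = down (slot walls stop it from turning), 0.024 = upper stop. A spring pulls down with 4.5 N at 0 to 6.7 N at the top; its weight adds about 1.3 N. Lifted above 0.0175 it can turn. Turned out and let down, the arm rests on top of the block at about 0.0175 and stays there by itself.
- gate_turn (a joint): Turn of the gate in rad: 0 = arm across the mouth, over its slot; grows clockwise seen from above to 1.57 = arm swung out, pointing along the feeder's -x, clear of the mouth. Turns easily (under 0.1 N m), stays where left. Turned back to 0 it drops into its slot by the spring; the round arm finds the slot from about 0.1 rad. If the stack stands out too far the arm comes to lie on it and stays up.
- stack_center (a point): Centre of the solid block of grey size cards: 65 mm (this point's x) x 90 mm (y) x 21 mm high, 0.11 kg (give or take a third), flat on the table. Starts 0.17 to 0.22 m before its loaded place (feeder's -x) and 45 to 100 mm right of the bay's middle line (-y), long side within 0.35 rad of the feeder's x. Loaded: long side along the feeder's x, either way round, this point above the feeder's origin.
- caliper: Digital caliper lying on the bench, 57 x 185 x 15 mm, long along its y; origin at the centre of its underside. Bystander.
- pen_1: White ball pen lying on the bench, 11 x 145 x 9 mm, long along its y; origin at the centre of its underside. Bystander.
- sticker_roll_0: Sticker roll lying flat, 63 mm across, 29 mm high; origin at the centre of its underside. Bystander.
- loquat_a: A single ripe loquat fruit, 40 x 66 x 39 mm, lying on the bench; origin at the centre of its underside. Bystander.

How it is judged (in metres and radians):
On the way, in this order (a step that is already met when the one before it is completed fails the run):
1. the gate stands lifted and turned out by itself, let go (value of joint gate_lift above 0.014 m and value of joint gate_turn above 1.2 rad and contact force between the fingers and feeder below 0.1 N), for 0.2 s.
2. with the gate still held out, the stack lies fully in the bay, against the stop (value of joint gate_lift above 0.014 m and value of joint gate_turn above 1.2 rad and x of stack_center in the frame of feeder between -0.006 and 0.004 m and y of stack_center in the frame of feeder between -0.005 and 0.005 m and angle between the y axis of stack_center and the x axis of feeder, either way round below 0.08 rad and height (world z) of stack_center below 0.014 m), for 0.1 s.
At the end, for the whole second after the job is handed in: The stack lies flat in the bay within 6 mm of the stop face, within 5 mm of the middle line and 0.08 rad of straight, at rest; the gate is down to within 3 mm and turned back to within 0.15 rad (x of stack_center in the frame of feeder between -0.006 and 0.004 m and y of stack_center in the frame of feeder between -0.005 and 0.005 m and angle between the y axis of stack_center and the x axis of feeder, either way round below 0.08 rad and height (world z) of stack_center below 0.014 m and value of joint gate_lift below 0.003 m and value of joint gate_turn below 0.15 rad and linear speed of card_stack below 0.01 m/s); the robot touches nothing.
It fails at once if another thing on the bench was shifted by more than 30 mm (distance of any of caliper, pen_1, sticker_roll_0, loquat_a from where it was at the start of the episode above 0.03 m).
It also fails if it takes over 67 s, if anything falls off the work surface, if the arm or the gripper's body presses on something with over 40 N, if the wrist force passes 120 N, or if a joint passes its speed limit or range.

## Robot

A 6-joint arm with a two-finger parallel gripper is mounted at the origin on a cart in front of the work surface, level with it; the furniture and walls round the work are solid. World frame = base frame: x ahead of the robot, y to its left, z up, the work surface at z = 0. Lengths are in m, angles in degrees, forces in N, time in s.
With the tool pointing down it reaches from about 0.325 to 0.9 m from the base axis. Payload 6.1 kg.
Tool frame: the origin (TCP) lies midway between the tips of the shut fingers; the grasp point (between the pads) lies 19 mm behind it (r.hold_point_z is the distance from the TCP to the grasp point, in m); z points along the fingers, y is the line along which they close (so a half turn about z gives the same grasp; the last joint's range is limited). The gripper opens to 85 mm and grips with 20 to 120 N. Pads are 22 mm wide; open, the fingers measure 114 mm over their backs; the gripper's body (76 mm by 85 mm) begins 54 mm behind the grasp point. The pads swing forward as they close: fully open they stand 13 mm farther back than shut.
Start: joints at [60.842, 12.628, 87.462, -0, 79.91, -7.225], TCP at [0.233, 0.58, 0.231] pointing down, gripper open.
Joint ranges: [-170.65, 170.65], [-52.31, 119.04], [5.05, 147.46], [-71.25, 251.25], [11.57, 151.72], [-153.62, 153.62]. Speed limits (degrees/s): [147.25, 147.25, 172.46, 180, 180, 180].

## Interface

Orientations are given as a 3x3 rotation matrix whose columns are the frame's x, y, z axes.
In Python, from rig import r gives the robot as it stands.
- The arm moves only by the shell command python3 -m jog 'ROWS' [FORCE]. ROWS is JSON, a list of rows, each an object with "claw": the finger opening in m, from 0 to 0.0854; "dp": the shift along the tool's x, y, z in m, a list of three; "roll": the turn about the tool's z in degrees. In form: [{"claw": claw, "dp": [tx, ty, tz], "roll": roll}, ...]. A call has 1 to 8 rows; each row shifts and turns the commanded pose from where the row before left it, along the tool's axes as they then stand; what a row does not reach is not made up. A row lasts 1/10 s, in which the tool goes at most 50 mm and 8.59 degrees, less where a joint would pass 70% of its speed; a pose out of reach is approached as far as the arm can. A call with a gripper value outside its range is refused whole. The fingers move at their own pace and stop on an object; FORCE is the grip in N (left out, the last holds). Time passes only in rows, so rows that do not move let the fingers close. It gives the time, the measured TCP pose, the force, the opening and the grip force at its end, in the units of the state.
- r.sense(): the state, without advancing time (a new reading comes with each control period).
- r.grab_frame(name): name is "scene" or "top"; returns the picture (400x640x3 uint8, red, green, blue); there is no depth.
- r.camera_model(name): a dict with "fx", "fy", "cx", "cy" (pixels), "xyz" and "rotation" of the camera in the world. Camera axes: x right, y up, looking along -z (the intrinsics and any distortion apply to the point x, -y, -z); pixel columns grow to the right and rows downward; lengths in m; the calibration is good to about 2 mm. A picture is of the moment at which its call begins. camera_model takes no time and is no camera call.
- r.sign_off(): hands the job in; it is judged then, once.
The state is a dict: "clock": time; "q": joint angles; "qd": joint speeds; "tau": joint torques, N m; "position": TCP position; "tcp_rot": TCP orientation; "ft_force": force on the tool from outside, world axes, zero at the start; "moment": the same for the moment, N m; "gripper_width": finger opening in m; "grip_force": force on a finger pad.
Only numpy, scipy, OpenCV 4.12 (cv2) and the standard library are available. Lean on these libraries where they do the work, as an engineer would, in place of code of your own. Each camera call takes 0.05 s, during which the arm holds its last target. There are 200 camera calls.

## Working session

There is one attempt and no reset: what is moved stays moved. The work goes in short steps, Python scripts to look and compute and a shell command to move; the robot and the scene stay as the last step left them, time stands still between calls to the robot, and variables do not carry over. Pictures are saved under pics/ and viewed, at most 11 in all, crops included, and the job is handed in when it is done.

```bash
mkdir -p pics; python3 - <<'E'
from rig import r
import cv2
for n in("scene","top"):
    cv2.imwrite(f"pics/{n}0.png",cv2.cvtColor(r.grab_frame(n),cv2.COLOR_RGB2BGR)); print(r.camera_model(n))
s=r.sense();print(s["clock"],s["position"],s["tcp_rot"],s["gripper_width"],s["ft_force"],r.hold_point_z)
E
```

```text
{'fx': 503.8229253230128, 'fy': 503.8229253230128, 'cx': 319.11753381497937, 'cy': 194.49384152558505, 'xyz': array([ 0.03556041, -0.29898445,  0.84041404]), 'rotation': array([[ 0.4605864 ,  0.69276424, -0.5549215 ],
       [-0.8876068 ,  0.35680753, -0.29127746],
       [-0.00378644,  0.62671054,  0.77924294]])}
{'fx': 362.27310619053156, 'fy': 362.27310619053156, 'cx': 321.3254460211915, 'cy': 201.0691106062229, 'xyz': array([ 0.51890889, -0.0110732 ,  0.94885009]), 'rotation': array([[-4.87370973e-05,  9.94570765e-01, -1.04062440e-01],
       [-9.99999895e-01, -9.68157956e-07,  4.59091586e-04],
       [ 4.56498321e-04,  1.04062451e-01,  9.94570660e-01]])}
0.1 [0.23318634 0.5792808  0.23029905] [[-9.27611794e-01  3.73544677e-01 -8.56706755e-04]
 [ 3.73545597e-01  9.27610525e-01 -1.54947433e-03]
 [ 2.15892312e-04 -1.75732970e-03 -9.99998433e-01]] 0.08540501173543434 [-0.30024212 -0.3165054   0.01146164] 0.0187
```

View pics/scene0.png

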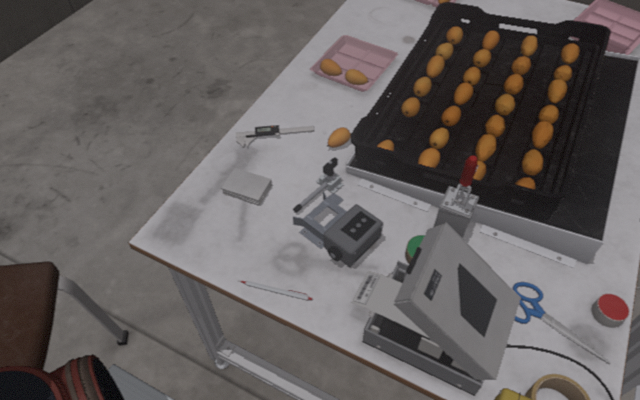

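View pics/top0.png

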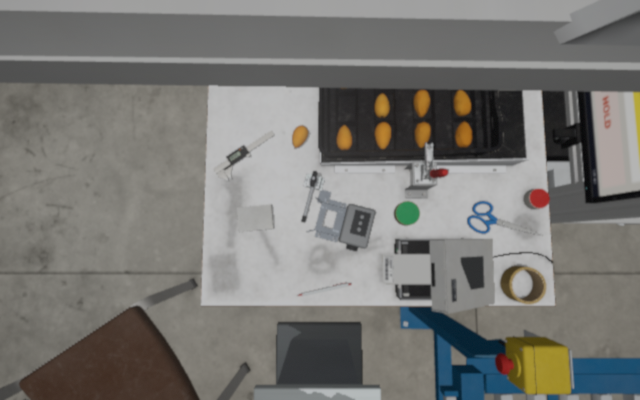

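The scene view shows the gate handle near (332,168), the stack near (247,187), and the feeder near (340,225). In the top view the handle is near (315,178) and the stack near (256,218). I'll enlarge both.

```bash
python3 - <<'E'
import cv2
a=cv2.imread("pics/top0.png")[165:255,230:385]; cv2.imwrite("pics/t0c.png",cv2.resize(a,None,fx=5,fy=5,interpolation=cv2.INTER_CUBIC))
a=cv2.imread("pics/scene0.png")[145:270,215:390]; cv2.imwrite("pics/s0c.png",cv2.resize(a,None,fx=4,fy=4,interpolation=cv2.INTER_CUBIC))
E
cat >h.py <<'E'
import numpy as np
from rig import r
def ray(n,u,v,z):
    c=r.camera_model(n);d=np.array([(u-c["cx"])/c["fx"],-(v-c["cy"])/c["fy"],-1.])
    w=np.array(c["rotation"])@d;p=np.array(c["xyz"]);return p+w*(z-p[2])/w[2]
def pix(n,P):
    c=r.camera_model(n);q=np.array(c["rotation"]).T@(np.array(P)-c["xyz"])
    return np.array([c["cx"]+c["fx"]*q[0]/-q[2],c["cy"]-c["fy"]*q[1]/-q[2]])
E
```

```text
(no output)
```

View pics/t0c.png

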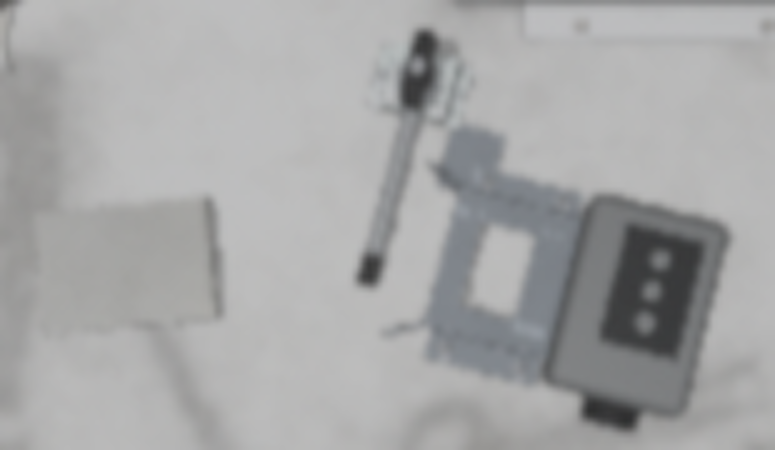

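View pics/s0c.png

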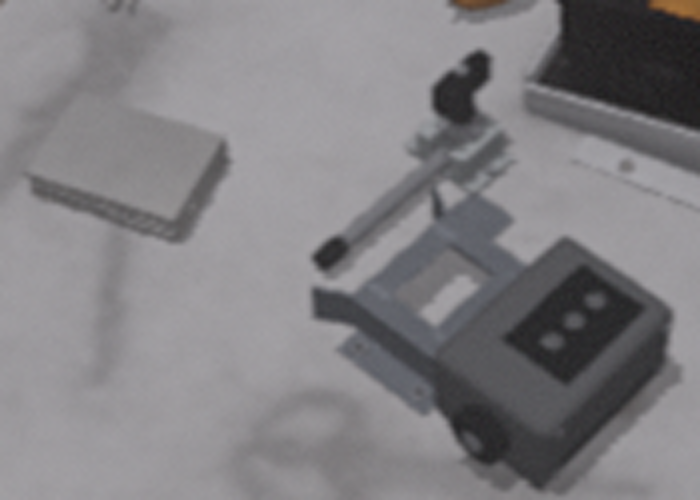

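```bash
cat >fit.py <<'E'
from h import *
from scipy.optimize import least_squares as ls
T=lambda x,y:("top",230+(x+.5)/5-.5,165+(y+.5)/5-.5)
S=lambda x,y:("scene",215+(x+.5)/4-.5,145+(y+.5)/4-.5)
def fit(obs,g):
    def P(p,q):
        c,s=np.cos(p[2]),np.sin(p[2]);return [p[0]+c*q[0]-s*q[1],p[1]+s*q[0]+c*q[1],q[2]]
    f=lambda p:np.concatenate([(pix(o[0],P(p,q))-o[1:]) for o,q in obs])
    s=ls(f,g,loss="soft_l1");print(s.x,np.degrees(s.x[2]));print(f(s.x).reshape(-1,2).round(1).tolist());return s.x
if __name__=="__main__":
    F=fit([(T(590,195),(.045,.05,.058)),(T(733,230),(.117,.05,.058)),(T(690,412),(.117,-.05,.058)),(T(547,383),(.045,-.05,.058)),
     (T(367,285),(-.054,-.025,.0115)),(T(425,32),(-.054,.105,.0595)),(T(412,108),(-.054,.065,.0595)),
     (S(567,238),(.045,.05,.058)),(S(672,310),(.117,.05,.058)),(S(540,450),(.117,-.05,.058)),(S(440,350),(.045,-.05,.058)),(S(327,262),(-.054,-.025,.0115))],[.5,0,-1.7])
    K=fit([(T(38,212),(-.0325,.045,.021)),(T(208,198),(-.0325*-1,.045,.021)) ] and
     [(T(38,214),(-.045,.0325,.021)),(T(207,198),(.045,.0325,.021)),(T(214,318),(.045,-.0325,.021)),(T(42,330),(-.045,-.0325,.021)),
      (S(85,94),(-.045,.0325,.021)),(S(228,140),(.045,.0325,.021)),(S(178,222),(.045,-.0325,.021)),(S(30,172),(-.045,-.0325,.021))],[.5,.2,-1.57])
    c,s=np.cos(F[2]),np.sin(F[2]);R=np.array([[c,-s],[s,c]])
    print("handle",F[:2]+R@[-.054,.085],"mouth",F[:2]+R@[-.038,0],"stack in feeder",R.T@(K[:2]-F[:2]),"rel ang",K[2]-F[2])
E
python3 fit.py
```

```text
[ 0.5726339  -0.02283689 -1.84013006] -105.43168591840684
[[1.3, -1.2], [0.9, -0.5], [-0.8, 2.5], [-0.7, 0.4], [0.0, 0.3], [1.6, -0.4], [-0.1, -0.3], [-0.6, -2.1], [2.0, 0.1], [0.9, -2.0], [-3.3, 0.8], [-2.2, 1.2]]
[ 0.57483293  0.15817325 -1.49380766] -85.58887454855336
[[-0.3, -1.6], [0.9, -1.1], [1.1, 0.2], [0.3, 0.5], [-0.5, -1.1], [0.7, -0.5], [-0.8, 1.0], [-1.8, 0.5]]
handle [0.66893833 0.00659874] mouth [0.58274529 0.01379315] stack in feeder [-0.17506957 -0.0460451 ] rel ang 0.34632239125610953
```

```bash
cat >>h.py <<'E'
F=np.array([.5726,-.0228]);HD=-105.43
def fw(x,y):
    a=np.radians(HD);c,s=np.cos(a),np.sin(a);return F+[c*x-s*y,s*x+c*y]
def plan(x,y,z,h):
    "roll needed, then shift in tool axes after that roll"
    s=r.sense();R=np.array(s["tcp_rot"]);h0=np.degrees(np.arctan2(R[1,1],R[0,1]))
    roll=(h0-h+180)%360-180;a=np.radians(roll)
    Z=np.array([[np.cos(a),-np.sin(a),0],[np.sin(a),np.cos(a),0],[0,0,1]])
    d=(R@Z).T@(np.array([x,y,z])-s["position"])
    print("t",s["clock"],"pos",np.round(s["position"],4),"h",h0.round(2),"w",s["gripper_width"],"F",np.round(s["ft_force"],1),"| roll",roll.round(2),"dp",d.round(4))
E
python3 - <<'E'
from h import *
for q in [(-.054,.105,.07),(-.054,.065,.07),(-.054,.105,.049),(-.054,.065,.049)]:
    p=pix("scene",[*fw(*q[:2]),q[2]]);t=pix("top",[*fw(*q[:2]),q[2]])
    print((p-[215,145])*4,(t-[230,165])*5)
print("loquat",ray("top",300,136,.02),"tray",ray("top",320,162,.06),ray("top",330,169,0.0), "roll",ray("top",407,213,.029),"pen",ray("top",325,289,.005),"cal",ray("top",245,155,.01))
plan(*fw(-.054,.085),.15,74.57)
E
```

```text
[487.40355862  51.26359769] [430.62566536  24.13276511]
[435.51713504  93.4234579 ] [408.7950523  101.67994499]
[486.46527843  78.3883408 ] [431.20173235  32.04561028]
[435.37263497 120.36346477] [409.87551069 107.84511629]
loquat [0.787981   0.04451694 0.02      ] tray [ 0.70992241 -0.00818118  0.06      ] [ 0.70389589 -0.03457323  0.        ] roll [ 0.58462948 -0.22949319  0.029     ] pen [ 0.39180017 -0.0208853   0.005     ] cal [0.73945467 0.1900309  0.01      ]
t 0.1 pos [0.2332 0.5793 0.2303] h 68.07 w 0.08540501173543434 F [-0.3 -0.3  0. ] | roll -6.5 dp [-0.5724 -0.4359  0.0808]
```

```bash
python3 - <<'E'
from h import *
for z in (0,.03,.06,.09,.12,.15): print(z,ray("top",319,163,z)[:2],"base",ray("scene",347,167,z)[:2],"rim",ray("scene",352,150,z)[:2])
E
python3 -m jog '[{"claw":0.0854,"dp":[0,0,0],"roll":-6.5},{"claw":0.0854,"dp":[-0.04,-0.03,0],"roll":0},{"claw":0.0854,"dp":[-0.04,-0.03,0],"roll":0},{"claw":0.0854,"dp":[-0.04,-0.03,0],"roll":0},{"claw":0.0854,"dp":[-0.04,-0.03,0],"roll":0},{"claw":0.0854,"dp":[-0.04,-0.03,0],"roll":0},{"claw":0.06,"dp":[-0.04,-0.03,0],"roll":0},{"claw":0.06,"dp":[-0.04,-0.03,0],"roll":0}]'
```

```text
0 [ 0.72010844 -0.00532414] base [ 0.7327161  -0.00395043] rim [0.78547158 0.00839927]
0.03 [ 0.71374707 -0.00550591] base [ 0.70782995 -0.01448217] rim [ 0.75870223 -0.00257331]
0.06 [ 0.7073857  -0.00568768] base [ 0.6829438  -0.02501391] rim [ 0.73193288 -0.01354589]
0.09 [ 0.70102433 -0.00586945] base [ 0.65805765 -0.03554565] rim [ 0.70516354 -0.02451848]
0.12 [ 0.69466296 -0.00605122] base [ 0.6331715  -0.04607738] rim [ 0.67839419 -0.03549106]
0.15 [ 0.68830159 -0.00623299] base [ 0.60828535 -0.05660912] rim [ 0.65162484 -0.04646364]
clock: 0.9
position: [0.4481, 0.301, 0.231]
tcp_rot: [[-0.964, 0.266, -0.0], [0.266, 0.964, -0.0], [0.0, -0.0, -1.0]]
ft_force: [0.9, 0.7, -0.1]
gripper_width: 0.0606
grip_force: 0.0
```

```bash
python3 -m jog '[{"claw":0.06,"dp":[-0.04,-0.03,0],"roll":0},{"claw":0.06,"dp":[-0.04,-0.03,0],"roll":0},{"claw":0.06,"dp":[-0.04,-0.03,0],"roll":0},{"claw":0.06,"dp":[-0.04,-0.03,0],"roll":0},{"claw":0.06,"dp":[-0.04,-0.03,0],"roll":0},{"claw":0.06,"dp":[-0.03,-0.03,0],"roll":0}]'; python3 -c "
from h import *
plan(*fw(-.054,.085),.12,74.57)"
```

```text
clock: 1.5
position: [0.6224, 0.0658, 0.2307]
tcp_rot: [[-0.964, 0.267, -0.0], [0.267, 0.964, -0.0], [0.0, -0.0, -1.0]]
ft_force: [-0.4, 0.6, 0.1]
gripper_width: 0.0602
grip_force: 0.0
t 1.5 pos [0.6224 0.0658 0.2307] h 74.52 w 0.06015051400415359 F [-0.4  0.6  0.1] | roll -0.05 dp [-0.0606 -0.0447  0.1107]
```

```bash
python3 -m jog '[{"claw":0.06,"dp":[-0.03,-0.022,0],"roll":0},{"claw":0.06,"dp":[-0.031,-0.0227,0],"roll":0},{"claw":0.06,"dp":[0,0,0.04],"roll":0},{"claw":0.06,"dp":[0,0,0.04],"roll":0},{"claw":0.06,"dp":[0,0,0.03],"roll":0},{"claw":0.06,"dp":[0,0,0],"roll":0}]'; python3 - <<'E'
from h import *
import cv2
a=[cv2.cvtColor(r.grab_frame(n),cv2.COLOR_RGB2BGR) for n in("top","scene")]
k=lambda i,x,y:cv2.resize(i[y:y+100,x:x+100],None,fx=4,fy=4,interpolation=cv2.INTER_CUBIC)
cv2.imwrite("pics/p1.png",np.hstack([k(a[0],265,130),k(a[1],285,100)]))
plan(*fw(-.054,.085),.041,74.57)
E
```

```text
clock: 2.1
position: [0.6636, 0.009, 0.1144]
tcp_rot: [[-0.964, 0.267, -0.012], [0.267, 0.964, 0.001], [0.012, -0.002, -1.0]]
ft_force: [-1.3, -0.2, 0.1]
gripper_width: 0.0599
grip_force: 0.0
t 2.2 pos [0.6678 0.0089 0.121 ] h 74.57 w 0.06002490932972527 F [ 0.6  0.7 -0.6] | roll -0.0 dp [-0.0018 -0.0018  0.08  ]
```

View pics/p1.png

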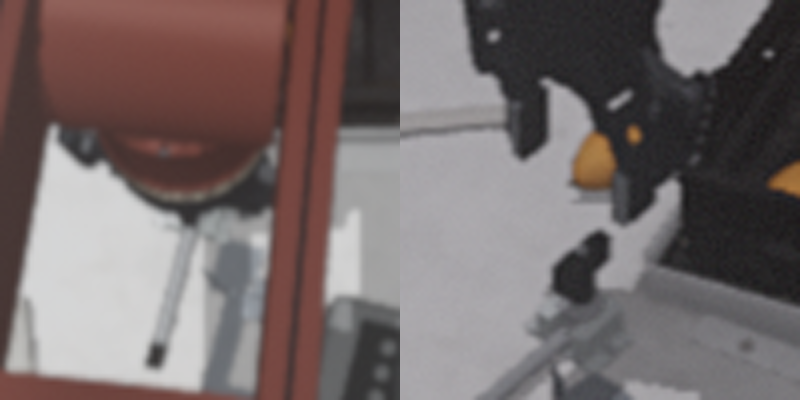

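The right half shows the open fingertips at (530,150) and (630,215), with their midpoint directly above the handle at (582,265). I'll descend and grip.

```bash
python3 -m jog '[{"claw":0.06,"dp":[-0.0018,-0.0018,0.03],"roll":0},{"claw":0.06,"dp":[0,0,0.03],"roll":0},{"claw":0.06,"dp":[0,0,0.02],"roll":0},{"claw":0.03,"dp":[0,0,0],"roll":0},{"claw":0.0,"dp":[0,0,0],"roll":0},{"claw":0.0,"dp":[0,0,0],"roll":0},{"claw":0.0,"dp":[0,0,0],"roll":0},{"claw":0.0,"dp":[0,0,0],"roll":0}]' 30; python3 -c "
from h import *
plan(*fw(-.054,.085),.041,74.57)"
```

```text
clock: 3.0
position: [0.6723, 0.0082, 0.0449]
tcp_rot: [[-0.964, 0.266, 0.007], [0.266, 0.964, 0.002], [-0.006, 0.004, -1.0]]
ft_force: [2.7, 5.5, 3.0]
gripper_width: 0.0116
grip_force: 34.8
t 3.0 pos [0.6723 0.0082 0.0449] h 74.58 w 0.011556612170309098 F [2.7 5.5 3. ] | roll 0.01 dp [ 0.0029 -0.0025  0.0039]
```

```bash
python3 -m jog '[{"claw":0.0,"dp":[0,0,0],"roll":0},{"claw":0.0,"dp":[0,0.001,-0.006],"roll":0},{"claw":0.0,"dp":[0,0,-0.006],"roll":0},{"claw":0.0,"dp":[0,0,-0.005],"roll":0},{"claw":0.0,"dp":[0,0,-0.0045],"roll":0},{"claw":0.0,"dp":[0,0,0],"roll":0},{"claw":0.0,"dp":[0,0,0],"roll":0}]' 60; python3 -c "
from h import *
plan(*fw(-.054,.085),.041,74.57)"
```

```text
clock: 3.7
position: [0.6721, 0.0084, 0.0646]
tcp_rot: [[-0.964, 0.266, 0.006], [0.266, 0.964, 0.001], [-0.005, 0.002, -1.0]]
ft_force: [6.9, 3.1, -8.3]
gripper_width: 0.0111
grip_force: 61.3
t 3.7 pos [0.6721 0.0084 0.0646] h 74.58 w 0.011098529454726287 F [ 6.9  3.1 -8.3] | roll 0.01 dp [ 0.0027 -0.0026  0.0235]
```

```bash
python3 -m jog '[{"claw":0.0,"dp":[-0.001,0,-0.001],"roll":4},{"claw":0.0,"dp":[0,0,0],"roll":8},{"claw":0.0,"dp":[0,0,0],"roll":8},{"claw":0.0,"dp":[0,0,0],"roll":8},{"claw":0.0,"dp":[0,0,0],"roll":0}]'; python3 -c "
from h import *
plan(*fw(-.054,.085),.0655,-15.43)"
```

```text
clock: 4.2
position: [0.6716, 0.0075, 0.0645]
tcp_rot: [[-0.725, 0.688, 0.002], [0.688, 0.725, 0.0], [-0.002, 0.002, -1.0]]
ft_force: [4.1, 1.2, -7.7]
gripper_width: 0.0109
grip_force: 61.2
t 4.2 pos [0.6716 0.0075 0.0645] h 46.51 w 0.010868812649104899 F [ 4.1  1.2 -7.7] | roll 61.94 dp [-0.0016 -0.0023 -0.001 ]
```

```bash
python3 -m jog '[{"claw":0.0,"dp":[0,0,0],"roll":8},{"claw":0.0,"dp":[0,0,0],"roll":8},{"claw":0.0,"dp":[0,0,0],"roll":8},{"claw":0.0,"dp":[0,0,0],"roll":8},{"claw":0.0,"dp":[0,0,0],"roll":8},{"claw":0.0,"dp":[0,0,0],"roll":8},{"claw":0.0,"dp":[0,0,0],"roll":8},{"claw":0.0,"dp":[0,0,0],"roll":4}]'; python3 -m jog '[{"claw":0.0,"dp":[0,0,0],"roll":0},{"claw":0.0,"dp":[0,0,0],"roll":0}]';python3 -c "
from h import *
plan(*fw(-.054,.085),.0655,-15.43)"
```

```text
clock: 5.0
position: [0.6694, 0.0072, 0.0633]
tcp_rot: [[0.233, 0.973, -0.003], [0.973, -0.233, -0.0], [-0.001, -0.003, -1.0]]
ft_force: [-1.5, 0.2, -7.9]
gripper_width: 0.0107
grip_force: 61.3
clock: 5.2
position: [0.6695, 0.0072, 0.0632]
tcp_rot: [[0.228, 0.974, -0.003], [0.974, -0.228, -0.0], [-0.001, -0.003, -1.0]]
ft_force: [-2.8, -0.4, -7.2]
gripper_width: 0.0107
grip_force: 61.3
t 5.2 pos [0.6695 0.0072 0.0632] h -13.2 w 0.010699583164701007 F [-2.8 -0.4 -7.2] | roll 2.23 dp [-0.0007 -0.0004 -0.0023]
```

```bash
python3 -m jog '[{"claw":0.0,"dp":[0,0,0.0015],"roll":0},{"claw":0.0,"dp":[0,0,0.0015],"roll":0},{"claw":0.0,"dp":[0,0,0],"roll":0},{"claw":0.035,"dp":[0,0,0],"roll":0},{"claw":0.035,"dp":[0,0,0],"roll":0},{"claw":0.035,"dp":[0,0,0],"roll":0},{"claw":0.035,"dp":[0,0,0],"roll":0}]' 30; python3 -m jog '[{"claw":0.035,"dp":[0,0,-0.02],"roll":0},{"claw":0.035,"dp":[0,0,-0.04],"roll":0},{"claw":0.035,"dp":[0,0,-0.04],"roll":0},{"claw":0.06,"dp":[0,0,-0.02],"roll":0}]';python3 -c "
from h import *
a=np.radians(-85.6);K=np.array([.5748,.1582]);print(K)
g=K-.034*np.array([np.cos(a),np.sin(a)])
plan(*g,.15,4.4)"
```

```text
clock: 5.9
position: [0.6716, 0.0072, 0.0616]
tcp_rot: [[0.232, 0.973, 0.002], [0.973, -0.232, -0.0], [0.0, 0.002, -1.0]]
ft_force: [0.5, -1.1, -0.1]
gripper_width: 0.0347
grip_force: 0.0
clock: 6.3
position: [0.6729, 0.0071, 0.1858]
tcp_rot: [[0.232, 0.973, 0.007], [0.973, -0.232, -0.001], [0.001, 0.007, -1.0]]
ft_force: [0.6, -0.8, -0.2]
gripper_width: 0.0485
grip_force: 0.0
[0.5748 0.1582]
t 6.3 pos [0.6729 0.0071 0.1858] h -13.41 w 0.048489276658518175 F [ 0.6 -0.8 -0.2] | roll -17.81 dp [ 0.1922 -0.0864  0.035 ]
```

```bash
python3 -m jog '[{"claw":0.0854,"dp":[0,0,0],"roll":-8.5},{"claw":0.0854,"dp":[0,0,0],"roll":-8.5},{"claw":0.0854,"dp":[0.03,-0.01,0],"roll":-0.8},{"claw":0.0854,"dp":[0.04,-0.02,0],"roll":0},{"claw":0.0854,"dp":[0.04,-0.02,0],"roll":0},{"claw":0.0854,"dp":[0.04,-0.02,0],"roll":0},{"claw":0.0854,"dp":[0.04,-0.016,0],"roll":0},{"claw":0.0854,"dp":[0,0,0.02],"roll":0}]';python3 -m jog '[{"claw":0.0854,"dp":[0,0,0.04],"roll":0},{"claw":0.0854,"dp":[0,0,0.04],"roll":0},{"claw":0.0854,"dp":[0,0,0],"roll":0},{"claw":0.0854,"dp":[0,0,0],"roll":0}]'; python3 - <<'E'
from h import *
import cv2
a=[cv2.cvtColor(r.grab_frame(n),cv2.COLOR_RGB2BGR) for n in("top","scene")]
k=lambda i,x,y:cv2.resize(i[y:y+145,x:x+200],None,fx=4,fy=4,interpolation=cv2.INTER_CUBIC)
cv2.imwrite("pics/p2.png",k(a[1],195,130))
K=np.array([.5748,.1582]);A=np.radians(-85.6)
g=K-.034*np.array([np.cos(A),np.sin(A)])
plan(*g,.002,4.4)
E
```

```text
clock: 7.1
position: [0.5708, 0.1956, 0.1642]
tcp_rot: [[-0.081, 0.997, 0.006], [0.997, 0.081, 0.003], [0.003, 0.006, -1.0]]
ft_force: [-0.1, -0.5, -0.5]
gripper_width: 0.0855
grip_force: 0.0
clock: 7.5
position: [0.5706, 0.1903, 0.0809]
tcp_rot: [[-0.076, 0.997, -0.001], [0.997, 0.076, -0.0], [-0.0, -0.001, -1.0]]
ft_force: [0.7, 0.7, 0.7]
gripper_width: 0.0854
grip_force: 0.0
t 7.6 pos [0.5729 0.1906 0.0835] h 4.36 w 0.08556156153635798 F [0.2 1.  0.2] | roll -0.04 dp [ 0.0015 -0.0009  0.0815]
```

View pics/p2.png

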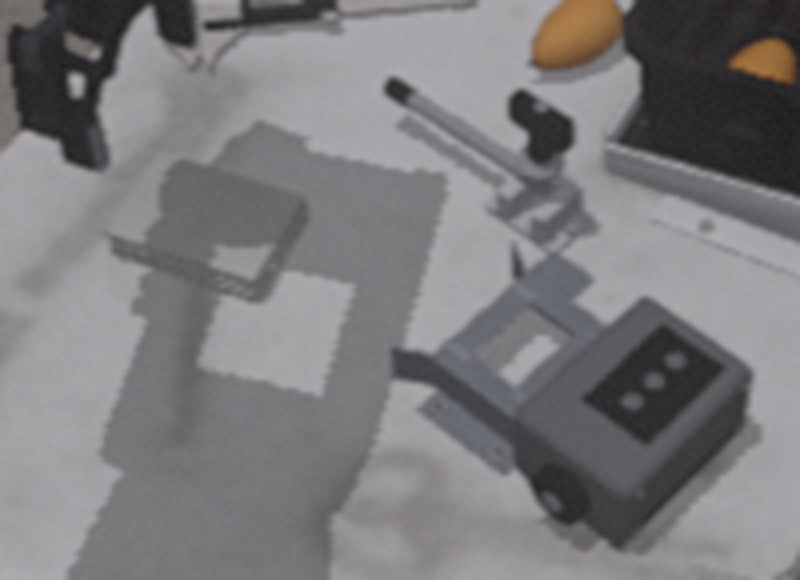

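The gate stands turned out: arm tip at (400,90), handle at (540,120). The open fingers hang over the rear end of the stack. I'll descend and grip.

```bash
python3 -m jog '[{"claw":0.0854,"dp":[0.001,0,0.03],"roll":0},{"claw":0.0854,"dp":[0,0,0.03],"roll":0},{"claw":0.0854,"dp":[0,0,0.02],"roll":0},{"claw":0.0854,"dp":[0,0,0],"roll":0},{"claw":0.07,"dp":[0,0,0],"roll":0},{"claw":0.05,"dp":[0,0,0],"roll":0},{"claw":0.05,"dp":[0,0,0],"roll":0},{"claw":0.05,"dp":[0,0,0],"roll":0}]' 25;python3 -c "
from h import *
print(fw(-.11,0));plan(*fw(-.15,0),.006,-15.43)"
```

```text
clock: 8.4
position: [0.5732, 0.1918, 0.0038]
tcp_rot: [[-0.076, 0.997, 0.005], [0.997, 0.076, 0.001], [0.001, 0.005, -1.0]]
ft_force: [-0.1, -0.6, 7.1]
gripper_width: 0.0645
grip_force: 29.3
[0.6018667  0.08323518]
t 8.4 pos [0.5732 0.1918 0.0038] h 4.37 w 0.06450268548985355 F [-0.1 -0.6  7.1] | roll 19.8 dp [-0.057   0.0565 -0.0021]
```

```bash
python3 - <<'E'
from h import *
for q in [(-.038,.044,.0275),(-.038,-.044,.0275),(-.02,.0345,.0275),(-.02,-.0345,.0275),(.045,.05,.058),(.045,-.05,.058)]:
    P=[*fw(*q[:2]),q[2]];print(q,"top",(pix("top",P)-[230,165])*5+2,"scene p2",(pix("scene",P)-[195,130])*4+1.5)
E
python3 -m jog '[{"claw":0.05,"dp":[0,0,-0.004],"roll":0},{"claw":0.05,"dp":[0,0,0],"roll":6},{"claw":0.05,"dp":[0,0,0],"roll":7},{"claw":0.05,"dp":[0,0,0],"roll":6.8},{"claw":0.05,"dp":[0,0.03,0],"roll":0},{"claw":0.05,"dp":[0,0.026,0],"roll":0},{"claw":0.05,"dp":[0,0,0],"roll":0}]';python3 -c "
from h import *
plan(*fw(-.15,0),.006,-15.43)"
```

```text
(-0.038, 0.044, 0.0275) top [432.01982684 163.28085373] scene p2 [512.11430513 247.16305713]
(-0.038, -0.044, 0.0275) top [385.60154727 329.46778428] scene p2 [393.0246142  347.45247661]
(-0.02, 0.0345, 0.0275) top [460.97798416 190.38578101] scene p2 [525.37469956 276.09578545]
(-0.02, -0.0345, 0.0275) top [424.81855883 320.83007891] scene p2 [432.10127949 355.9041644 ]
(0.045, 0.05, 0.058) top [596.18234102 188.97272272] scene p2 [644.62001228 289.73167236]
(0.045, -0.05, 0.058) top [543.318638   385.19421804] scene p2 [506.81848263 413.23290669]
clock: 9.1
position: [0.6284, 0.1755, 0.0064]
tcp_rot: [[0.267, 0.964, 0.005], [0.964, -0.267, 0.0], [0.001, 0.004, -1.0]]
ft_force: [-0.4, -0.2, 0.2]
gripper_width: 0.0639
grip_force: 28.5
t 9.1 pos [0.6284 0.1755 0.0064] h -15.51 w 0.06392013310960278 F [-0.4 -0.2  0.2] | roll -0.08 dp [-0.056  -0.001   0.0003]
```

```bash
python3 -m jog '[{"claw":0.05,"dp":[-0.02,-0.001,0.001],"roll":0},{"claw":0.05,"dp":[-0.03,0,0],"roll":0},{"claw":0.05,"dp":[-0.03,0,0],"roll":0},{"claw":0.05,"dp":[-0.02,0,0],"roll":0},{"claw":0.05,"dp":[0,0,0],"roll":0},{"claw":0.05,"dp":[0,0,0],"roll":0}]'; python3 - <<'E'
from h import *
import cv2
a=[cv2.cvtColor(r.grab_frame(n),cv2.COLOR_RGB2BGR) for n in("top","scene")]
k=lambda i,x,y:cv2.resize(i[y:y+100,x:x+100],None,fx=4,fy=4,interpolation=cv2.INTER_CUBIC)
cv2.imwrite("pics/p3.png",np.hstack([k(a[0],265,170),k(a[1],250,150)]))
plan(*fw(-.056,0),.006,-15.43)
E
```

```text
clock: 9.7
position: [0.5968, 0.0806, 0.0041]
tcp_rot: [[0.267, 0.964, -0.0], [0.964, -0.267, 0.0], [0.0, -0.0, -1.0]]
ft_force: [-0.0, -0.1, -1.8]
gripper_width: 0.0639
grip_force: 28.7
t 9.8 pos [0.5969 0.0811 0.0039] h -15.39 w 0.06452604860491787 F [-1.6 -0.4  0.3] | roll 0.04 dp [-0.0506  0.0042 -0.0021]
```

View pics/p3.png

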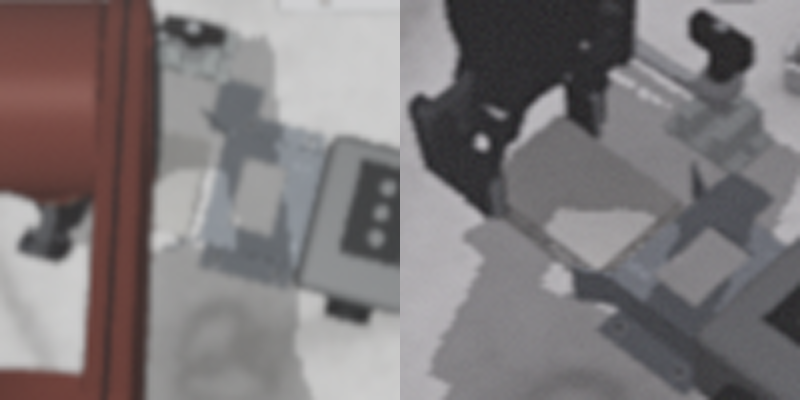

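In the scene half the front corners of the stack, (600,272) and (682,205), are at the mouth but nearer the -y rail. That agrees with the measured -4 mm, so I'll shift and go in.

```bash
python3 -m jog '[{"claw":0.05,"dp":[0,0.004,0],"roll":0},{"claw":0.05,"dp":[-0.015,0,0],"roll":0},{"claw":0.05,"dp":[-0.01,0,0],"roll":0},{"claw":0.05,"dp":[0,0,0],"roll":0},{"claw":0.05,"dp":[0,0,0],"roll":0}]'; python3 -c "
from h import *
plan(*fw(-.056,0),.003,-15.43)"
```

```text
clock: 10.3
position: [0.5944, 0.0542, 0.0039]
tcp_rot: [[0.267, 0.964, 0.0], [0.964, -0.267, -0.001], [-0.001, 0.0, -1.0]]
ft_force: [-0.7, -1.8, 1.4]
gripper_width: 0.0643
grip_force: 28.9
t 10.3 pos [0.5944 0.0542 0.0039] h -15.49 w 0.06433114926423596 F [-0.7 -1.8  1.4] | roll -0.06 dp [-0.024  -0.0005  0.0009]
```

```bash
python3 -m jog '[{"claw":0.05,"dp":[-0.008,0,0],"roll":0},{"claw":0.05,"dp":[-0.008,0,0],"roll":0},{"claw":0.05,"dp":[-0.007,0,0.001],"roll":0},{"claw":0.05,"dp":[0,0,0],"roll":0},{"claw":0.05,"dp":[0,0,0],"roll":0}]'; python3 -c "
from h import *
plan(*fw(-.056,0),.003,-15.43)"
```

```text
clock: 10.8
position: [0.5892, 0.0322, 0.0038]
tcp_rot: [[0.266, 0.964, 0.002], [0.964, -0.266, -0.0], [0.0, 0.002, -1.0]]
ft_force: [-0.0, 0.2, 4.9]
gripper_width: 0.0643
grip_force: 29.4
t 10.8 pos [0.5892 0.0322 0.0038] h -15.45 w 0.06427965259296337 F [-0.   0.2  4.9] | roll -0.02 dp [-0.0014 -0.0014  0.0008]
```

```bash
python3 -m jog '[{"claw":0.08,"dp":[0,0,0],"roll":0},{"claw":0.08,"dp":[0,0,0],"roll":0},{"claw":0.08,"dp":[0,0,0],"roll":0},{"claw":0.08,"dp":[0,0,-0.03],"roll":0},{"claw":0.08,"dp":[0,0,-0.03],"roll":0},{"claw":0,"dp":[0.025,0.001,0],"roll":0},{"claw":0,"dp":[0.025,0,0],"roll":0},{"claw":0,"dp":[0,0,0],"roll":0}]';python3 -m jog '[{"claw":0,"dp":[0,0,0],"roll":0},{"claw":0,"dp":[0,0,0],"roll":0},{"claw":0,"dp":[0,0,0],"roll":0},{"claw":0,"dp":[0,0,0],"roll":0}]'; python3 - <<'E'
from h import *
import cv2
a=cv2.cvtColor(r.grab_frame("scene"),cv2.COLOR_RGB2BGR)
cv2.imwrite("pics/p4.png",cv2.resize(a[130:250,240:400],None,fx=5,fy=5,interpolation=cv2.INTER_CUBIC))
plan(*fw(-.1,0),.007,-15.43)
E
```

```text
clock: 11.6
position: [0.603, 0.0832, 0.063]
tcp_rot: [[0.264, 0.965, 0.001], [0.965, -0.264, 0.001], [0.001, 0.0, -1.0]]
ft_force: [0.2, -0.3, 0.6]
gripper_width: 0.0374
grip_force: 0.0
clock: 12.0
position: [0.6023, 0.0802, 0.0626]
tcp_rot: [[0.267, 0.964, -0.0], [0.964, -0.267, -0.0], [-0.0, -0.0, -1.0]]
ft_force: [-0.0, -0.0, 0.4]
gripper_width: 0.0003
grip_force: 0.0
t 12.05 pos [0.6024 0.0802 0.0627] h -15.48 w 9.188450747248426e-06 F [0.1 0.1 0.1] | roll -0.05 dp [-0.0073 -0.0013  0.0557]
```

View pics/p4.png

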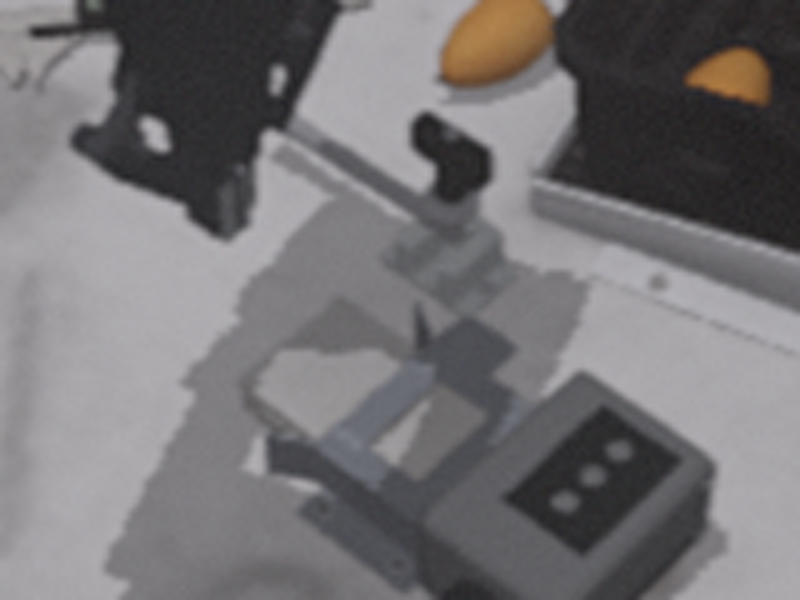

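The stack sits straight in the mouth, its rear edge running from (245,390) to (340,298), and the shut fingers are behind it. Next I lower them and push.

```bash
python3 -m jog '[{"claw":0,"dp":[0,-0.001,0.03],"roll":0},{"claw":0,"dp":[0,0,0.025],"roll":0},{"claw":0,"dp":[-0.02,0,0],"roll":0},{"claw":0,"dp":[-0.01,0,0],"roll":0},{"claw":0,"dp":[-0.005,0,0],"roll":0},{"claw":0,"dp":[-0.005,0,0],"roll":0},{"claw":0,"dp":[0,0,0],"roll":0},{"claw":0,"dp":[0,0,0],"roll":0}]'; python3 -c "
from h import *
plan(*fw(-.056,0),.008,-15.43)"
```

```text
clock: 12.85
position: [0.5916, 0.0426, 0.0085]
tcp_rot: [[0.266, 0.964, 0.001], [0.964, -0.266, -0.0], [0.0, 0.001, -1.0]]
ft_force: [0.7, 0.3, -0.1]
gripper_width: 0.0002
grip_force: 0.0
t 12.85 pos [0.5916 0.0426 0.0085] h -15.44 w 0.00024272917099841024 F [ 0.7  0.3 -0.1] | roll -0.01 dp [-0.0121 -0.0009  0.0005]
```

```bash
python3 -m jog '[{"claw":0,"dp":[-0.004,0,0],"roll":0},{"claw":0,"dp":[-0.004,0,0],"roll":0},{"claw":0,"dp":[-0.002,0,0],"roll":0},{"claw":0,"dp":[0,0,0],"roll":0},{"claw":0,"dp":[0,0,0],"roll":0}]'; python3 -c "
from h import *
plan(*fw(-.056,0),.008,-15.43)"
```

```text
clock: 13.35
position: [0.5886, 0.0335, 0.0081]
tcp_rot: [[0.266, 0.964, 0.001], [0.964, -0.266, 0.001], [0.001, 0.0, -1.0]]
ft_force: [0.4, 5.5, 3.2]
gripper_width: 0.0001
grip_force: 2.5
t 13.35 pos [0.5886 0.0335 0.0081] h -15.44 w 5.8206768560060196e-05 F [0.4 5.5 3.2] | roll -0.01 dp [-0.0026 -0.0004  0.0001]
```

```bash
python3 -m jog '[{"claw":0,"dp":[-0.0015,0,0],"roll":0},{"claw":0,"dp":[-0.001,0,0],"roll":0},{"claw":0,"dp":[0,0,0],"roll":0},{"claw":0,"dp":[0,0,0],"roll":0}]'; python3 - <<'E'
from h import *
import cv2
a=cv2.cvtColor(r.grab_frame("scene"),cv2.COLOR_RGB2BGR)
cv2.imwrite("pics/p5.png",cv2.resize(a[150:250,250:380],None,fx=6,fy=6,interpolation=cv2.INTER_CUBIC))
plan(*fw(-.056,0),.008,-15.43)
E
```

```text
clock: 13.75
position: [0.5881, 0.0334, 0.0082]
tcp_rot: [[0.266, 0.964, 0.001], [0.964, -0.266, 0.004], [0.004, 0.0, -1.0]]
ft_force: [2.4, 13.1, 3.2]
gripper_width: 0.0003
grip_force: 6.9
t 13.8 pos [0.5881 0.0334 0.0082] h -15.43 w -0.00021473209761201613 F [ 2.2 14.   2.3] | roll -0.0 dp [-0.0023 -0.      0.0002]
```

View pics/p5.png

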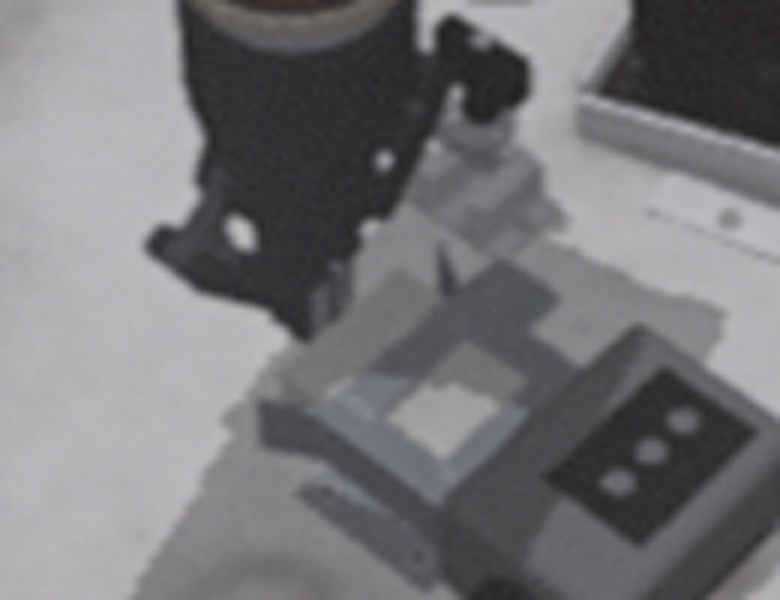

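```bash
python3 - <<'E'
from h import *
for x in(-.045,-.051):
  for y in(.0325,-.0325):
    print(x,y,(pix("scene",[*fw(x,y),.021])-[250,150])*6+2.5)
E
python3 -m jog '[{"claw":0,"dp":[0.01,0,0],"roll":0},{"claw":0,"dp":[0.03,0,0],"roll":0},{"claw":0,"dp":[0,0,-0.04],"roll":0},{"claw":0,"dp":[0,0,-0.04],"roll":0},{"claw":0.03,"dp":[0,0,-0.04],"roll":0},{"claw":0.03,"dp":[0,0,0],"roll":0}]'; python3 - <<'E'
from h import *
import cv2
a=cv2.cvtColor(r.grab_frame("scene"),cv2.COLOR_RGB2BGR)
cv2.imwrite("pics/p6.png",cv2.resize(a[150:250,250:380],None,fx=6,fy=6,interpolation=cv2.INTER_CUBIC))
plan(.6695,.0078,.15,-13.3)
E
```

```text
-0.045 0.0325 [401.18379286 271.07066635]
-0.045 -0.0325 [269.87512451 381.32165221]
-0.051 0.0325 [388.60433604 261.9735825 ]
-0.051 -0.0325 [257.26003627 371.6836504 ]
clock: 14.4
position: [0.6027, 0.0687, 0.1347]
tcp_rot: [[0.266, 0.964, 0.011], [0.964, -0.266, -0.001], [0.002, 0.011, -1.0]]
ft_force: [1.0, 0.1, 0.3]
gripper_width: 0.0283
grip_force: 0.0
t 14.45 pos [0.6009 0.0686 0.1316] h -15.43 w 0.02974008702102429 F [ 0.2 -0.2 -1.5] | roll -2.13 dp [-0.0434  0.0809 -0.0179]
```

View pics/p6.png

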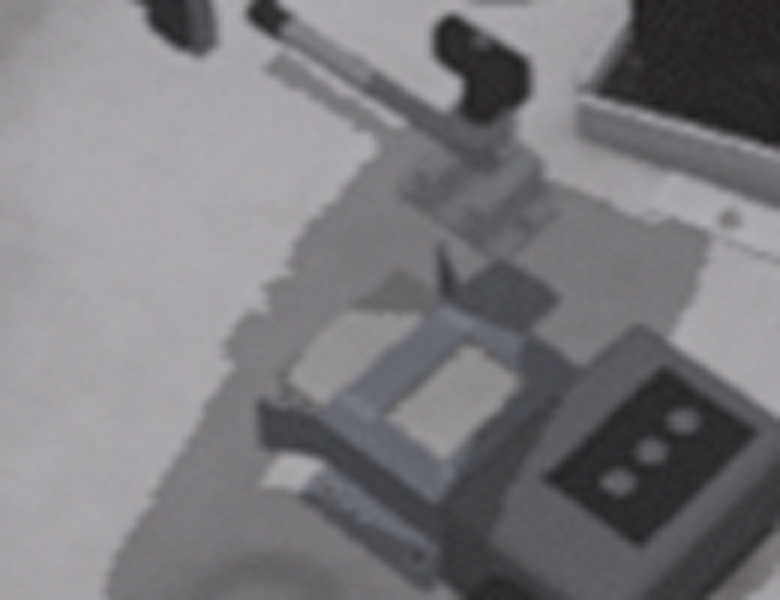

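The stack's rear edge, (285,378) to (402,268), matches the loaded place. I'll go back to the handle.

```bash
python3 -m jog '[{"claw":0.04,"dp":[0,0,-0.02],"roll":-2.1},{"claw":0.04,"dp":[-0.022,0.04,0],"roll":0},{"claw":0.04,"dp":[-0.0214,0.0409,0],"roll":0},{"claw":0.04,"dp":[0,0,0],"roll":0},{"claw":0.04,"dp":[0,0,0],"roll":0}]'; python3 -c "
from h import *
plan(.6695,.0078,.061,-13.3)"
```

```text
clock: 14.95
position: [0.666, 0.0071, 0.145]
tcp_rot: [[0.232, 0.973, -0.004], [0.973, -0.232, -0.0], [-0.001, -0.004, -1.0]]
ft_force: [0.3, 0.2, 0.9]
gripper_width: 0.0401
grip_force: 0.0
t 14.95 pos [0.666  0.0071 0.145 ] h -13.44 w 0.04011742580041816 F [0.3 0.2 0.9] | roll -0.14 dp [0.0016 0.0036 0.084 ]
```

```bash
python3 -m jog '[{"claw":0.04,"dp":[0,0.001,0.03],"roll":0},{"claw":0.04,"dp":[0,0,0.03],"roll":0},{"claw":0.04,"dp":[0,0,0],"roll":0},{"claw":0.04,"dp":[0,0,0],"roll":0},{"claw":0.04,"dp":[0,0,0],"roll":0}]'; python3 -c "
from h import *
plan(.6695,.0078,.061,-13.3)"
```

```text
clock: 15.45
position: [0.6687, 0.0083, 0.0896]
tcp_rot: [[0.23, 0.973, 0.002], [0.973, -0.23, -0.0], [0.0, 0.002, -1.0]]
ft_force: [-0.0, -0.3, 1.0]
gripper_width: 0.04
grip_force: 0.0
t 15.45 pos [0.6687 0.0083 0.0896] h -13.3 w 0.04002987487722112 F [-0.  -0.3  1. ] | roll 0.0 dp [-0.0003  0.0008  0.0286]
```

```bash
python3 -m jog '[{"claw":0.04,"dp":[0,0.0005,0.015],"roll":0},{"claw":0.04,"dp":[0,0,0.0135],"roll":0},{"claw":0.02,"dp":[0,0,0],"roll":0},{"claw":0,"dp":[0,0,0],"roll":0},{"claw":0,"dp":[0,0,0],"roll":0},{"claw":0,"dp":[0,0,0],"roll":0},{"claw":0,"dp":[0,0,-0.003],"roll":0},{"claw":0,"dp":[0,0,0],"roll":0}]' 60; python3 -c "
from h import *
plan(.6695,.0078,.061,74.57)"
```

```text
clock: 16.25
position: [0.6691, 0.0075, 0.0621]
tcp_rot: [[0.231, 0.973, 0.001], [0.973, -0.231, -0.0], [0.0, 0.001, -1.0]]
ft_force: [5.9, -1.8, -7.4]
gripper_width: 0.011
grip_force: 59.9
t 16.25 pos [0.6691 0.0075 0.0621] h -13.35 w 0.011041768836681872 F [ 5.9 -1.8 -7.4] | roll -87.92 dp [-0.0003  0.0004  0.0011]
```

```bash
python3 -m jog '[{"claw":0,"dp":[0,0,-0.001],"roll":-5},{"claw":0,"dp":[0,0,0],"roll":-8},{"claw":0,"dp":[0,0,0],"roll":-8},{"claw":0,"dp":[0,0,0],"roll":-8},{"claw":0,"dp":[0,0,0],"roll":-8},{"claw":0,"dp":[0,0,0],"roll":-8},{"claw":0,"dp":[0,0,0],"roll":-8},{"claw":0,"dp":[0,0,0],"roll":-8}]';python3 -m jog '[{"claw":0,"dp":[0,0,0],"roll":-8},{"claw":0,"dp":[0,0,0],"roll":-8},{"claw":0,"dp":[0,0,0],"roll":-7},{"claw":0,"dp":[0,0,0],"roll":-4},{"claw":0,"dp":[0,0,0],"roll":0},{"claw":0,"dp":[0,0,0],"roll":0}]'; python3 -c "
from h import *
plan(.6695,.0078,.0445,74.57)"
```

```text
clock: 17.05
position: [0.6709, 0.0078, 0.0638]
tcp_rot: [[-0.743, 0.669, 0.006], [0.669, 0.743, -0.0], [-0.004, 0.004, -1.0]]
ft_force: [10.8, 1.1, -7.9]
gripper_width: 0.0113
grip_force: 59.9
clock: 17.65
position: [0.6715, 0.0084, 0.0642]
tcp_rot: [[-0.964, 0.264, 0.007], [0.264, 0.964, 0.001], [-0.007, 0.002, -1.0]]
ft_force: [11.7, 2.4, -8.4]
gripper_width: 0.0114
grip_force: 59.9
t 17.65 pos [0.6715 0.0084 0.0642] h 74.68 w 0.011385742829558891 F [11.7  2.4 -8.4] | roll 0.11 dp [ 0.0019 -0.0012  0.0197]
```

```bash
python3 -m jog '[{"claw":0,"dp":[-0.002,0,0],"roll":0},{"claw":0,"dp":[0,0,0.006],"roll":0},{"claw":0,"dp":[0,0,0.006],"roll":0},{"claw":0,"dp":[0,0,0.005],"roll":0},{"claw":0,"dp":[0,0,0.002],"roll":0},{"claw":0,"dp":[0,0,0],"roll":0},{"claw":0,"dp":[0,0,0],"roll":0}]'; python3 -c "
from h import *
plan(.6695,.0078,.0445,74.57)"
```

```text
clock: 18.35
position: [0.6718, 0.0084, 0.0445]
tcp_rot: [[-0.964, 0.264, 0.003], [0.264, 0.964, 0.001], [-0.003, 0.002, -1.0]]
ft_force: [7.9, 3.1, -5.5]
gripper_width: 0.0113
grip_force: 60.2
t 18.35 pos [0.6718 0.0084 0.0445] h 74.68 w 0.011298632627260899 F [ 7.9  3.1 -5.5] | roll 0.11 dp [ 0.002  -0.0012 -0.    ]
```

Almost down, so I release and retreat.

```bash
python3 -m jog '[{"claw":0.04,"dp":[0,0,0],"roll":0},{"claw":0.04,"dp":[0,0,0],"roll":0},{"claw":0.04,"dp":[0,0,0],"roll":0},{"claw":0.04,"dp":[0,0,-0.02],"roll":0},{"claw":0.04,"dp":[0,0,-0.04],"roll":0},{"claw":0.04,"dp":[0,0,-0.05],"roll":0},{"claw":0.04,"dp":[0,0.04,-0.02],"roll":0},{"claw":0.04,"dp":[0,0.04,0],"roll":0}]'; python3 -m jog '[{"claw":0.04,"dp":[0,0.04,0],"roll":0},{"claw":0.04,"dp":[0,0.04,0],"roll":0},{"claw":0.04,"dp":[0,0,0],"roll":0},{"claw":0.04,"dp":[0,0,0],"roll":0}]';python3 - <<'E'
from h import *
import cv2
a=cv2.cvtColor(r.grab_frame("scene"),cv2.COLOR_RGB2BGR)
cv2.imwrite("pics/p7.png",cv2.resize(a[140:250,240:380],None,fx=5,fy=5,interpolation=cv2.INTER_CUBIC))
for q in [(-.054,-.025,.0115),(-.054,.105,.07),(-.054,.065,.07)]: print((pix("scene",[*fw(*q[:2]),q[2]])-[240,140])*5+2)
E
```

```text
clock: 19.15
position: [0.6949, 0.084, 0.1813]
tcp_rot: [[-0.964, 0.267, 0.01], [0.267, 0.964, -0.0], [-0.01, 0.003, -1.0]]
ft_force: [1.2, 0.6, 0.4]
gripper_width: 0.0402
grip_force: 0.0
clock: 19.55
position: [0.7124, 0.1624, 0.1741]
tcp_rot: [[-0.965, 0.263, -0.001], [0.263, 0.965, -0.001], [0.0, -0.001, -1.0]]
ft_force: [-0.2, 0.5, -0.1]
gripper_width: 0.0398
grip_force: 0.0
[273.00202197 358.8329338 ]
[486.25444827  91.07949711]
[421.39641879 143.77932238]
```

View pics/p7.png

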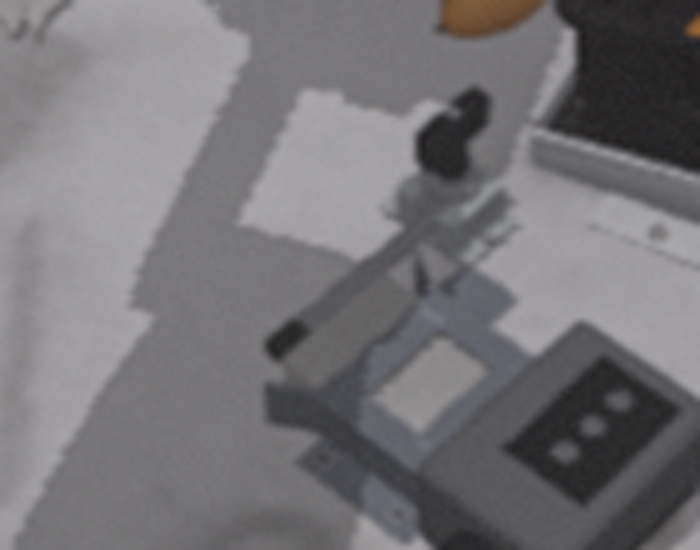

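The gate is fully down: arm tip at (288,340) and handle at (455,132), the same as in the first picture ((286,341) and (454,131) in this crop). The stack lies straight in the bay behind it, and the gripper is clear.

```bash
python3 -c "
from rig import r
print(r.sign_off())"
```

```text
the job is handed in; nothing more can be done
None
```

I handed the job in: the last picture shows the stack fully in the bay and the gate down across the mouth; the gripper is clear, nothing else was knowingly touched, and no verdict came back at hand-in.

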